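Change the batch in a tilting tumbling barrel

TASK

Change the batch in the tumbling barrel: pinch both tabs of the lock knob and turn it to free the barrel, tip it right over with its lever so that all the finished feet drop into the tray under it, then bring it back fully upright and turn the knob back until it locks with both tabs sprung out. After that put every raw 40 mm foot from the board into the barrel; the smaller (32 mm) and larger (48 mm) feet stay on the board, and the other things on the bench are left where they are.

Things in the scene. Friction and masses are not known exactly. Their poses are not given: they have to be found in the camera images.
- tumbler: green stand of the tilting tumbling barrel, fixed to the bench; origin under the middle of the barrel on the bench top, x along the barrel's tilting axis (the lever is at the -x end, towards the robot), the discharge tray on its -y side, the lock knob's column on its +y side. Base plate 250 x 375 x 12 mm (y from -175 to +200); bearing posts at x = +-95 mm, up to 195 mm
- barrel (a joint): tilt of the grey steel barrel with its cradle, motor and lever about the stand's x axis, 170 mm above the bench. 0 = upright (against a stop), grows as the barrel tips over to the tray (-y of the stand), stop at 2.1 rad. Turns easily (about 0.1 N m plus its weight), may swing if let go half way; held by the lug on its +y side while the lock knob's tongue lies over it; at 2.1 everything slides out
- barrel_in (a point): centre of the barrel's inner floor, 135 mm above the bench when upright; moves with the barrel, z along the barrel's axis. The inside is 85 mm deep, 114 mm across at the floor and 150 mm at the rim; rim 222 mm above the bench
- lever_grip (a point): middle of the round black grip bar at the end of the barrel's lever: 16 mm thick, 65 mm long, parallel to the stand's x axis, 130 mm from the tilting axis, at x = -152 mm of the stand, 37 mm from the middle of the lever's arm, which joins the bar's end nearer to the barrel. Upright, it leans 60 degrees from the vertical to the stand's +y (235 mm above the bench); tipped over, 60 degrees to -y
- lock (a joint): turn of the black tab-lock knob on top of the column, vertical axis, 0 = locked: the steel tongue (52 mm from the axis) points to the stand's -y over the barrel's lug; grows clockwise from above, 1.31 rad = free, against a stop. It can only be turned while both tabs are pressed in: each has a tooth in a slotted collar, with slots at 0 and 1.31 (play 0.08 rad)
- lock_grip (a point): on the knob's axis, 158 mm above the bench, at the middle of the tabs' height; its x axis points to tab_a and turns with the knob. Knob cap 43 mm across, top 168 mm above the bench; tabs are 18 mm wide, from 141 to 167 mm above the bench; the collar and tongue lie below 138 mm
- tab_a (a joint): travel of the grey release tab on the +x side of lock_grip: 0 = sprung out, 8 mm = fully in; it frees its tooth from 4 mm on. Spring 3.3 N at the start, 7.7 N fully in
- tab_b (a joint): the same for the other tab, on the -x side. Over both tabs the knob is 62 mm wide, 46 mm with both fully in
- tray_in (a point): centre of the inner floor of the open steel discharge tray under the barrel, 16 mm above the bench; inside 162 mm (x, stand) by 204 mm (y), walls up to 57 mm above the bench, 86 mm on the -y side; axes as the stand's
- board: plywood sorting board, fixed, 270 x 270 mm, floor 8 mm above the bench, rim 8 mm wide up to 18 mm above the bench; origin at the centre of its underside
- foot40_a: raw (pale) turned maple bun foot, 36 mm tall, round, widest 9 to 27 mm above its underside; origin at the centre of its underside, z up along its axis as it stands. 40 mm in diameter, about 30 g: one to load. May be absent
- foot40_b: raw (pale) turned maple bun foot, 36 mm tall, round, widest 9 to 27 mm above its underside; origin at the centre of its underside, z up along its axis as it stands. 40 mm in diameter, about 30 g: one to load. May be absent
- foot40_c: raw (pale) turned maple bun foot, 36 mm tall, round, widest 9 to 27 mm above its underside; origin at the centre of its underside, z up along its axis as it stands. 40 mm in diameter, about 30 g: one to load. May be absent
- foot40_d: raw (pale) turned maple bun foot, 36 mm tall, round, widest 9 to 27 mm above its underside; origin at the centre of its underside, z up along its axis as it stands. 40 mm in diameter, about 30 g: one to load. May be absent
- foot40_e: raw (pale) turned maple bun foot, 36 mm tall, round, widest 9 to 27 mm above its underside; origin at the centre of its underside, z up along its axis as it stands. 40 mm in diameter, about 30 g: one to load. May be absent
- foot32_a: raw (pale) turned maple bun foot, 36 mm tall, round, widest 9 to 27 mm above its underside; origin at the centre of its underside, z up along its axis as it stands. 32 mm in diameter: a wrong size, it stays on the board
- foot48_a: raw (pale) turned maple bun foot, 36 mm tall, round, widest 9 to 27 mm above its underside; origin at the centre of its underside, z up along its axis as it stands. 48 mm in diameter: a wrong size, it stays on the board
- foot48_b: raw (pale) turned maple bun foot, 36 mm tall, round, widest 9 to 27 mm above its underside; origin at the centre of its underside, z up along its axis as it stands. 48 mm in diameter: a wrong size, it stays on the board
- done_a: finished (waxed, darker) turned maple bun foot, 36 mm tall, round, widest 9 to 27 mm above its underside; origin at the centre of its underside, z up along its axis as it stands. 40 mm in diameter, about 34 g; lies in the barrel at the start. May be absent
- done_b: finished (waxed, darker) turned maple bun foot, 36 mm tall, round, widest 9 to 27 mm above its underside; origin at the centre of its underside, z up along its axis as it stands. 40 mm in diameter, about 34 g; lies in the barrel at the start. May be absent
- done_c: finished (waxed, darker) turned maple bun foot, 36 mm tall, round, widest 9 to 27 mm above its underside; origin at the centre of its underside, z up along its axis as it stands. 40 mm in diameter, about 34 g; lies in the barrel at the start. May be absent
- sanding_block: cork sanding block 64 x 35 x 22 mm on the board's far right corner; origin under its centre; bystander
- wax_tin: round tin, 75 mm across, 42 mm tall; bystander
- calipers: calipers, 190 mm long; bystander
Not all that is in view belongs to the job. What is shaped like the foot40_b but orange is not meant.

How it is judged (in metres and radians):
On the way, in this order (a step that is already met when the one before it is completed fails the run):
1. the lock knob is turned to free the barrel (value of joint lock above 1.2 rad), for 0.2 s.
2. the barrel is tipped right over (value of joint barrel above 1.8 rad), for 0.2 s.
3. the barrel is back upright and locked, both tabs out, with no raw 40 mm foot in it yet (value of joint barrel below 0.04 rad and value of joint lock below 0.08 rad and value of joint each of tab_a, tab_b below 0.002 m and horizontal distance between each of foot40_a, foot40_b, foot40_c, foot40_d, foot40_e and barrel_in above 0.08 m), for 0.2 s.
At the end, for the whole second after the job is handed in: Barrel upright (within 0.04 rad) and locked (knob within 0.08 rad of locked, each tab within 2 mm of fully out); every raw 40 mm foot present lies at rest inside the barrel, every finished foot in the tray, every 32 mm and 48 mm foot on the board (value of joint barrel below 0.04 rad and value of joint lock below 0.08 rad and value of joint each of tab_a, tab_b below 0.002 m and horizontal distance between each of foot40_a, foot40_b, foot40_c, foot40_d, foot40_e and barrel_in below 0.072 m and z of foot40_a in the frame of barrel_in between -0.01 and 0.08 m and linear speed of each of foot40_a, foot40_b, foot40_c, foot40_d, foot40_e below 0.03 m/s and z of foot40_b in the frame of barrel_in between -0.01 and 0.08 m and z of foot40_c in the frame of barrel_in between -0.01 and 0.08 m and z of foot40_d in the frame of barrel_in between -0.01 and 0.08 m and z of foot40_e in the frame of barrel_in between -0.01 and 0.08 m and x of done_a in the frame of tray_in between -0.084 and 0.084 m and y of done_a in the frame of tray_in between -0.105 and 0.105 m and z of done_a in the frame of tray_in between -0.01 and 0.07 m and x of done_b in the frame of tray_in between -0.084 and 0.084 m and y of done_b in the frame of tray_in between -0.105 and 0.105 m and z of done_b in the frame of tray_in between -0.01 and 0.07 m and x of done_c in the frame of tray_in between -0.084 and 0.084 m and y of done_c in the frame of tray_in between -0.105 and 0.105 m and z of done_c in the frame of tray_in between -0.01 and 0.07 m and x of foot32_a in the frame of board between -0.135 and 0.135 m and y of foot32_a in the frame of board between -0.135 and 0.135 m and z of foot32_a in the frame of board between -0.01 and 0.06 m and x of foot48_a in the frame of board between -0.135 and 0.135 m and y of foot48_a in the frame of board between -0.135 and 0.135 m and z of foot48_a in the frame of board between -0.01 and 0.06 m and x of foot48_b in the frame of board between -0.135 and 0.135 m and y of foot48_b in the frame of board between -0.135 and 0.135 m and z of foot48_b in the frame of board between -0.01 and 0.06 m); the robot touches nothing.
It fails at once if the sanding block is pushed more than 6 cm from its place (distance of sanding_block from where it was at the start of the episode above 0.06 m).
It fails at once if the wax tin is pushed more than 4 cm from its place (distance of wax_tin from where it was at the start of the episode above 0.04 m).
It fails at once if the calipers is pushed more than 4 cm from its place (distance of calipers from where it was at the start of the episode above 0.04 m).
Of foot40_a, foot40_b, foot40_c, foot40_d, foot40_e only 3 to 5 are there at a start; the rules pass over those that are not, and their reading is None.
Of done_a, done_b, done_c only 2 to 3 are there at a start; the rules pass over those that are not, and their reading is None.
At some moment in a run one of foot40_a, foot40_b, foot40_c, foot40_d, foot40_e may be knocked a few centimetres aside while the robot is not near it.
Once in a run the grip may slacken for a moment while it holds something.
It also fails if it takes over 208 s, if anything falls off the work surface, if the arm or the gripper's body presses on something with over 40 N, if the wrist force passes 120 N, or if a joint passes its speed limit or range.

ROBOT

A 6-joint arm with a two-finger parallel gripper is mounted at the origin on the work surface. World frame = base frame: x ahead of the robot, y to its left, z up, the work surface at z = 0. Lengths are in mm, angles in rad, forces in N, time in s.
With the tool pointing down it reaches from about 250 to 725 mm from the base axis. Payload 4 kg.
Tool frame: the origin (TCP) lies at the very end of the fingers, on their centre line; the grasp point (between the pads) lies 19 mm behind it; z points along the fingers, y is the line along which they close (so a half turn about z gives the same grasp; the last joint's range is limited). The gripper opens to 85 mm and grips with 20 to 120 N. Pads are 22 mm wide; open, the fingers measure 114 mm over their backs; the gripper's body (76 mm by 85 mm) begins 54 mm behind the grasp point. The pads swing forward as they close: fully open they stand 13 mm farther back than shut.
Start: joints at [1.205, 0.241, 0.005, 1.335, 0, 1.571], TCP at [178.846, 466.919, 231.306] pointing down, gripper open.
Joint ranges: [-2.72, 2.72], [-1.05, 1.87], [-1.09, 1.28], [-1.99, 2.15], [-1.42, 1.44], [-3.14, 3.14]. Speed limits (rad/s): [2.79, 2.79, 3.14, 3.14, 3.14, 3.14].

INTERFACE

Orientations are given as a unit quaternion [x, y, z, w].
In Python, from cell import bot, vision gives the robot as it stands.
- The arm moves only by the tool jog_arm, never from a script. Its arguments are lists of equal length, an entry for each row: "offset": the shift along the world's x, y, z in mm, a list of three; "dr": the turn, a rotation vector about the world's x, y, z in rad, a list of three. In form: {"offset": [[tx, ty, tz], ...], "dr": [[wx, wy, wz], ...]}. A call has 1 to 20 rows; each row is the pose to reach, as a shift and turn from the pose commanded when the call began; what a row does not reach only later rows make up. A row lasts 1/10 s, in which the tool goes at most 50 mm and 8.59 degrees, less where a joint would pass 70% of its speed; a pose out of reach is approached as far as the arm can. A call with a gripper value outside its range is refused whole. "jaw" is the opening, from 0 (shut) to 1 (fully open), set as the call begins (left out, the last holds). The fingers move at their own pace and stop on an object; "squeeze" is the grip in N (left out, the last holds). Time passes only in rows, so rows that repeat a pose let the fingers close. It gives the time, the measured TCP pose, the force, the opening and the grip force at its end, in the units of the state.
- bot.get_state(): the state, without advancing time (a new reading comes with each control period).
- vision.read_camera(name): name is "scene" or "top"; returns the picture (480x640x3 uint8, red, green, blue); there is no depth.
- vision.camera_params(name): a dict with "vfov" (degrees; the focal length in pixels is half the picture's height over the tangent of half this angle, whatever the lens; pixels are square), "cx", "cy" (the principal point, pixels), "R" (3x3) and "t" (3): a world point X has camera coordinates R X + t. Camera axes: x right, y down, z forward; pixel columns grow to the right and rows downward; lengths in mm; the calibration is good to about 2 mm. A picture is of the moment at which its call begins. camera_params takes no time and is no camera call.
- bot.job_done(): hands the job in; it is judged then, once.
Trained networks look in the newest picture that a camera, given by its name, has taken for a name from the list of things; names that differ only in an ending like _2 or _b are one class to them, and where a whole thing is asked for, a point or a joint stands for the part that bears it (a point fixed in the world has none). Each returns a list of dicts, best first, with "confidence" (0 to 1); they miss things now and then, are a little off and sometimes report something else, mostly with a low value. They report only what shows in the picture. A call takes as long as a camera call. They do not tell look-alikes from the thing itself.
- vision.recognise(camera, thing): "bbox" ([left, top, width, height] as shares, 0 to 1, of the picture: columns of its width, rows of its height, round what is visible of it).
- vision.outline_of(camera, thing): "pixels" (480x640 bool, what is visible of it) and "bbox" ([left, top, width, height] as shares, 0 to 1, of the picture: columns of its width, rows of its height, round what is visible of it).
The state is a dict: "t": time; "joints": joint angles; "joint_vel": joint speeds; "joint_torque": joint torques, N m; "ee_pos": TCP position; "ee_rot": TCP orientation; "ft_force": force on the tool from outside, world axes, zero at the start; "torque": the same for the moment, N m; "grip_width": finger opening in mm; "grip_force": force on a finger pad.
Only numpy, scipy, OpenCV 4.12 (cv2) and the standard library are available. Lean on these libraries where they do the work, as an engineer would, in place of code of your own. Each camera call takes 0.05 s, during which the arm holds its last target. There are 200 camera calls.

## Working session

There is one attempt and no reset: what is moved stays moved. The work goes in short steps, Python scripts to look and compute and a tool call to move; the robot and the scene stay as the last step left them, time stands still between calls to the robot, and variables do not carry over. Pictures are saved under pics/ and viewed, at most 14 in all, crops included, and the job is handed in when it is done.

Besides the shell and the picture viewer there is one more tool, called after "Emit:" as name(argument=value, ...) on one line, values as JSON. jog_arm: Moves the arm, as the interface text tells. Its arguments: {"type":"object","properties":{"offset":{"type":"array","items":{"type":"array","items":{"type":"number"}}},"dr":{"type":"array","items":{"type":"array","items":{"type":"number"}}},"jaw":{"type":"number"},"squeeze":{"type":"number"}},"required":["offset","dr"]}

```bash
mkdir -p pics; cat > h.py <<'E'
import numpy as np, cv2
from cell import bot, vision
def P(n):
    p=vision.camera_params(n); f=240/np.tan(np.radians(p['vfov'])/2)
    return f,p['cx'],p['cy'],np.array(p['R']),np.array(p['t'])
def proj(n,X):
    f,cx,cy,R,t=P(n); c=np.atleast_2d(X)@R.T+t
    return np.c_[f*c[:,0]/c[:,2]+cx, f*c[:,1]/c[:,2]+cy]
def ray(n,uv):
    f,cx,cy,R,t=P(n); d=R.T@np.array([(uv[0]-cx)/f,(uv[1]-cy)/f,1]); return -R.T@t, d/np.linalg.norm(d)
def atz(n,uv,z):
    o,d=ray(n,uv); return o+d*(z-o[2])/d[2]
def tri(a,b):
    (o1,d1),(o2,d2)=ray('scene',a),ray('top',b)
    A=np.c_[d1,-d2]; s=np.linalg.lstsq(A,o2-o1,rcond=None)[0]
    p,q=o1+s[0]*d1,o2+s[1]*d2; return (p+q)/2, np.linalg.norm(p-q)
def save(n,name):
    im=vision.read_camera(n); cv2.imwrite('pics/%s.png'%name,im[:,:,::-1]); return im
E
cat > a.py <<'E'
from h import *
np.set_printoptions(precision=1,suppress=True)
for n in('scene','top'):
    save(n,n+'1'); f,cx,cy,R,t=P(n); print(n,f,cx,cy,'cam',-R.T@t,'fwd',R[2])
    for th in ('tumbler','barrel','lever_grip','lock','tab_a','tray_in','board','foot40_a','foot32_a','foot48_a','done_a','sanding_block','wax_tin','calipers'):
        for r in vision.outline_of(n,th):
            ys,xs=np.nonzero(r['pixels']); 
            if len(xs): print(n,th,'%.2f'%r['confidence'],'c',np.array([xs.mean(),ys.mean()]),'box',xs.min(),ys.min(),xs.max(),ys.max(),len(xs))
print(bot.get_state())
E
python3 a.py
```

```text
scene 467.3107737481257 316.6709263226553 238.8017219481817 cam [ 945.8 -575.9  996.4] fwd [-0.4  0.5 -0.8]
scene tumbler 0.69 c [245.7 303.1] box 235 293 256 313 371
scene tumbler 0.68 c [398.6 200.8] box 390 193 407 209 251
scene tumbler 0.56 c [405.3 196.2] box 363 126 444 241 4425
scene barrel 0.95 c [405.8 196.5] box 364 126 444 241 4235
scene lever_grip 0.74 c [245.7 303. ] box 236 292 256 314 369
scene lever_grip 0.69 c [399.7 201.7] box 392 194 407 210 209
scene lever_grip 0.67 c [405.9 197.1] box 365 126 444 240 4095
scene lock 0.85 c [437.2 172.2] box 425 163 447 184 279
scene tray_in 0.82 c [398.2 235.9] box 317 126 477 317 13184
scene tray_in 0.39 c [311.8 227.1] box 299 213 325 242 634
scene board 0.87 c [268.  330.6] box 187 259 349 409 10424
scene board 0.57 c [318.  318.9] box 312 312 324 326 154
scene foot40_a 0.79 c [240.1 347.3] box 232 339 248 356 245
scene foot40_a 0.78 c [227.1 434.1] box 217 423 237 445 383
scene foot40_a 0.75 c [399.3 200.5] box 391 192 407 209 239
scene foot40_a 0.60 c [292.7 344.3] box 284 336 302 353 272
scene foot40_a 0.53 c [292.1 297.7] 
[... 1633 characters left out ...]
226 202 309
top done_a 0.55 c [192.7 204.3] box 182 195 203 213 329
top sanding_block 0.73 c [419.  197.1] box 410 183 428 211 465
top sanding_block 0.22 c [205.  203.2] box 109 135 294 278 17987
top wax_tin 0.65 c [261.4 290.7] box 245 274 278 307 903
top calipers 0.74 c [143.5 328.6] box 123 277 152 361 931
{'t': 1.5, 'joints': array([1.2, 0.2, 0. , 1.3, 0. , 1.6]), 'joint_vel': array([ 0., -0., -0., -0., -0., -0.]), 'joint_torque': array([  0. , -37.2,  25.3,   0. ,   0. ,  -0. ]), 'ee_pos': array([178.9, 466.9, 231.3]), 'ee_rot': array([ 0.2,  1. ,  0. , -0. ]), 'ft_force': array([ 0.4, -0.4, -0.4]), 'torque': array([-0. ,  0.1, -0. ]), 'grip_force': 0.0, 'grip_width': 85.70936189467751}
```

View pics/scene1.png

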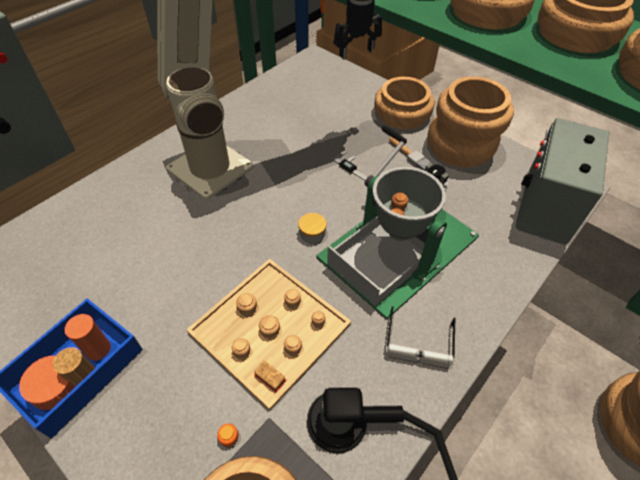

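View pics/top1.png

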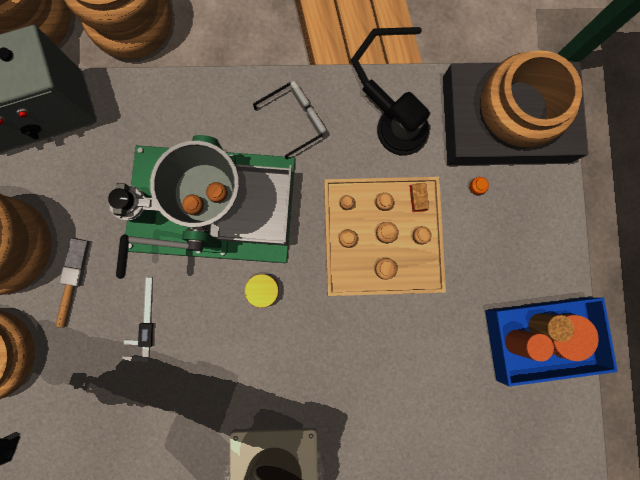

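The top view shows the knob at (123,200), lever bar at (122,256), barrel at (196,184) with 2 finished feet, and feet on the board: 32 mm at (347,202), 40 mm at (385,201), (347,238), (422,235), 48 mm at (387,232), (386,268). The scene view agrees, and the orange decoy is off the board. Next I zoom in on the stand to fit its pose.

```bash
cat > fit.py <<'E'
from h import *
from scipy.optimize import least_squares
np.set_printoptions(precision=1,suppress=True)
s=cv2.imread('pics/scene1.png'); t=cv2.imread('pics/top1.png')
# corners of green base by colour: hull corners
def S(q,L): 
    c,s_=np.cos(q[2]),np.sin(q[2]); L=np.atleast_2d(L); return np.c_[q[0]+c*L[:,0]-s_*L[:,1], q[1]+s_*L[:,0]+c*L[:,1], L[:,2]]
base=np.array([[-125,-175,12],[125,-175,12],[125,200,12],[-125,200,12.]])
obsT=np.array([[289,262],[297,153],[138,147],[127,255.]])
g=t.astype(int); m=((g[:,:,1]>g[:,:,2]+25)&(g[:,:,1]>g[:,:,0]+15)).astype(np.uint8); m[:,:100]=0; m[:,310:]=0; m[:120]=0; m[300:]=0
pts=np.argwhere(m)[:,::-1].astype(float)
d=np.array([[1,1],[1,-1],[-1,-1],[-1,1.]]); hc=np.array([pts[np.argmax(pts@k)] for k in d]); print('top corners',hc.tolist())
r=least_squares(lambda q:(proj('top',S(q,base))-hc).ravel(),[600,200,0.],x_scale=[100,100,.1],loss='soft_l1')
q=r.x; print(q,r.fun)
np.save('q.npy',q)
F={'knob':[0,0,168]}
def L(b,x=-152,rr=130): a=np.radians(60)-b; return [x,rr*np.sin(a),170+rr*np.cos(a)]
lev=[np.array(L(0,x)) for x in(-184,-152,-120)]
th=np.linspace(0,6.28,40); rim=np.c_[75*np.cos(th),75*np.sin(th),222+0*th]
for im,n in((s,'scene'),(t,'top')):
    k=4; x0,y0=(310,110) if n=='scene' else (100,130)
    big=cv2.resize(im[y0:y0+150,x0:x0+200],None,fx=k,fy=k,interpolation=cv2.INTER_CUBIC)
    for X,c in((base,(255,0,255)),(np.array(lev),(0,255,255)),(rim,(255,255,0))):
        for u in proj(n,S(q,X)): cv2.circle(big,tuple(int(v) for v in (u-[x0,y0]+.5)*k),3,c,1)
    cv2.imwrite('pics/crop_%s.png'%n,big)
for n in('tab','lock'):pass
print('tri lock tops', tri((437,168),(125,200)))
for a,b,nm in(((240.1,347.3),(421.3,235.5),'A'),((292.7,344.3),(384.8,201.2),'B'),((292.1,297.7),(347.5,238.1),'C'),((246,303),(385.4,268.7),'48'),((268.8,325.7),(386.6,231.8),'48'),((318.1,318.1),(346.7,202.6),'32'),((311.8,227.1),(261.4,290.7),'tin'),((268.,330.6),(382.4,237.6),'board'),((347.5,165),(143.5,328.6),'cal')): print(nm,*tri(a,b))
E
python3 fit.py
```

```text
top corners [[286.0, 261.0], [294.0, 158.0], [136.0, 146.0], [128.0, 250.0]]
[607.8 125.1  -0.1] [ 1.2  1.6  1.4 -1.5 -0.7 -1.4 -4.7  0.9]
tri lock tops (array([593.1, 278.7, 172.7]), np.float64(13.16978566757046))
A [ 521.4 -346.9   21.3] 0.68074738436023
B [ 603.8 -264.5   23.2] 3.2334953669690885
C [ 519.4 -176.3   21.6] 1.0885942129528312
48 [ 447.3 -260.6   21.3] 1.535714823864308
48 [ 531.6 -266.7   22.9] 0.7456242905281621
32 [ 602.3 -176.5   22.4] 2.603937275320244
tin [404.1  22.5  16.3] 0.4255987795282524
board [ 522.4 -263.7  -18.1] 0.5286756553810185
cal [322.5 283.3  14.3] 10.720636496958582
```

View pics/crop_scene.png

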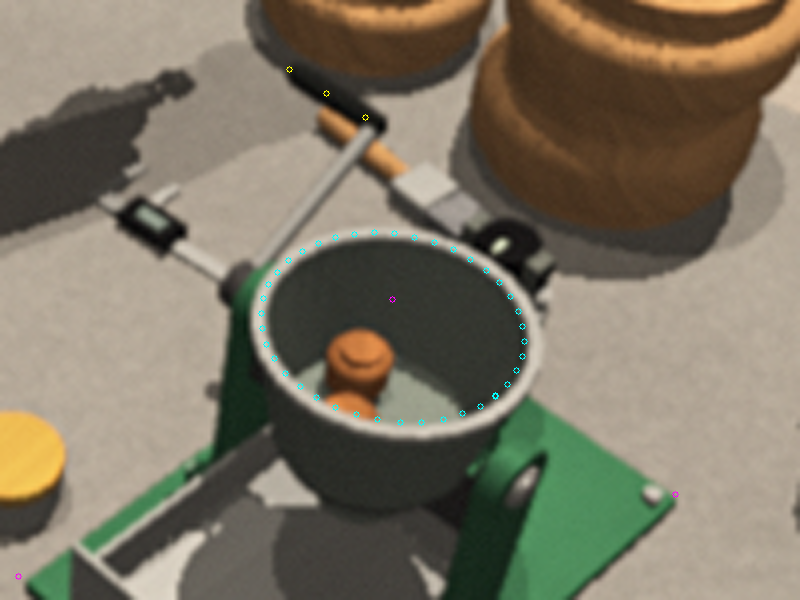

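View pics/crop_top.png

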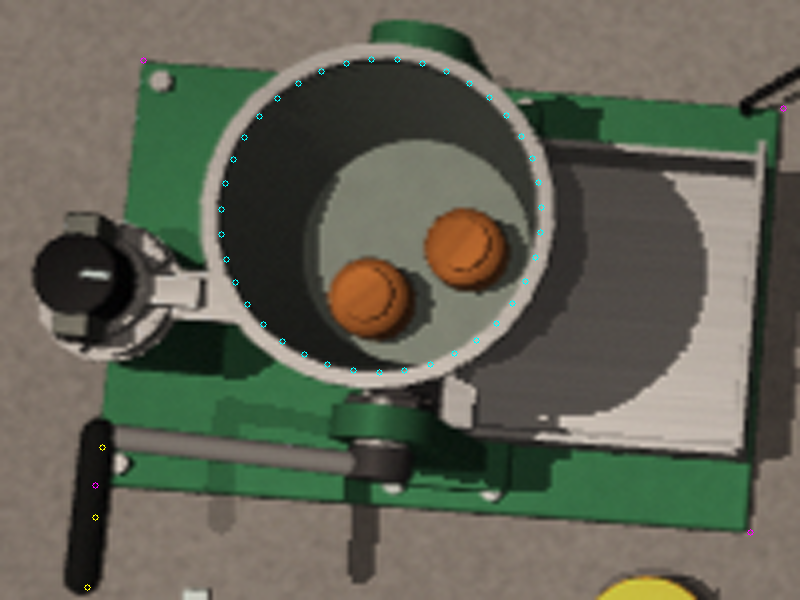

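Overlay shows the yaw is slightly off (0.06–0.1 rad). The true top corners in the crop are (140,60), (780,108), (750,532) and (103,487), so I refit using features from both views.

```bash
cat > fit2.py <<'E'
from h import *
from scipy.optimize import least_squares
np.set_printoptions(precision=2,suppress=True)
def S(q,L): 
    c,s_=np.cos(q[2]),np.sin(q[2]); L=np.atleast_2d(L); return np.c_[q[0]+c*L[:,0]-s_*L[:,1], q[1]+s_*L[:,0]+c*L[:,1], L[:,2]]
T=lambda *v:np.array(v)/4+[99.5,129.5]; C=lambda *v:np.array(v)/4+[309.5,109.5]
a=np.radians(60); ly,lz=130*np.sin(a),170+130*np.cos(a)
obs=[('top',[-125,-175,12],T(750,532)),('top',[125,-175,12],T(780,108)),('top',[125,200,12],T(140,60)),('top',[-125,200,12],T(103,487)),
('top',[0,0,222],T(377.5,216)),('scene',[0,0,222],C(396,333)),('scene',[125,200,12],C(673,500)),('scene',[-125,-175,12],(318,256)),('scene',[125,-175,12],(388,311)),
('top',[-152,ly,lz],T(91,506)),('scene',[-152,ly,lz],C(335,98))]
res=lambda q:np.array([proj(n,S(q,X))[0]-u for n,X,u in obs])
q=least_squares(lambda q:res(q).ravel(),[607,125,-.1],x_scale=[100,100,.1],loss='soft_l1').x
print(q); print(res(q)); np.save('q.npy',q)
print('lever tri',tri(C(335,98),T(91,506))[0],'model',S(q,[-152,ly,lz]))
k=atz('top',T(78,275),168); print('knob top',k,'model',S(q,[0,150,168]))
c,s=np.cos(q[2]),np.sin(q[2]); d=k[:2]-q[:2]; print('knob in stand',c*d[0]+s*d[1],-s*d[0]+c*d[1])
t1=atz('top',T(82,220),167);t2=atz('top',T(72,328),167); print('tabs',t1,t2,np.linalg.norm(t1-t2),'mid',(t1+t2)/2)
for n in ('scene',): print('pred knob in scene crop',(proj(n,[k[0],k[1],168])-[309.5,109.5])*4)
E
python3 fit2.py; python3 - <<'E'
import cv2
im=cv2.imread('pics/scene1.png')[150:210,410:470]; cv2.imwrite('pics/knobs.png',cv2.resize(im,None,fx=9,fy=9,interpolation=2))
E
```

```text
[609.58 126.47  -0.09]
[[-0.21 -0.91]
 [ 0.12 -0.93]
 [ 0.05 -0.41]
 [-2.39 -0.87]
 [ 0.34 -1.29]
 [ 0.01 -2.26]
 [ 1.48 -1.48]
 [-2.93 -2.07]
 [-1.18  5.6 ]
 [ 0.46  2.08]
 [-1.35 -1.15]]
lever tri [472.41 254.16 232.59] model [[468.6  252.58 235.  ]]
knob top [592.86 287.23 168.  ] model [[623.4  275.83 168.  ]]
knob in stand -31.463654520537645 158.53627654313183
tabs [620.81 286.12 167.  ] [566.5  290.11 167.  ] 54.44924162402528 mid [593.66 288.11 167.  ]
pred knob in scene crop [[505.1  235.33]]
```

View pics/knobs.png

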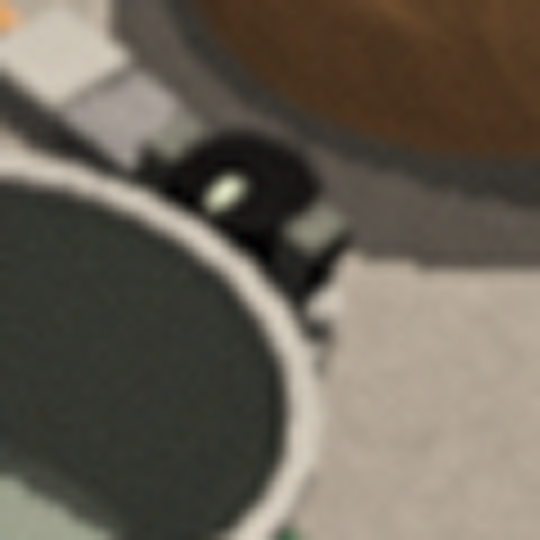

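Knob cap appears at scene pixel (436.7,169.6); I triangulate it and plan the tool turn.

```bash
python3 - <<'E'
from h import *
from scipy.spatial.transform import Rotation as Ro
np.set_printoptions(precision=3,suppress=True)
print('knob',tri((436.7,169.6),(119,198.25)))
s=bot.get_state(); R=Ro.from_quat(s['ee_rot']).as_matrix(); print(R); print('tool y yaw',np.arctan2(R[1,1],R[0,1]))
for yaw in (-.085,):
    print('turn needed',(yaw-np.arctan2(R[1,1],R[0,1])+np.pi/2)%np.pi-np.pi/2)
E
```

```text
knob (array([594.49 , 289.924, 162.446]), np.float64(1.3500969099590365))
[[-0.934  0.358  0.   ]
 [ 0.358  0.934  0.   ]
 [ 0.     0.    -1.   ]]
tool y yaw 1.2049466386707834
turn needed -1.2899466386707834
```

Emit:
jog_arm(offset=[[0,0,60],[0,0,60],[415,-178,60],[415,-178,60],[415,-178,60],[415,-178,60],[415,-178,60],[415,-178,60],[415,-178,60],[415,-178,60],[415,-178,60],[415,-178,60],[415,-178,60],[415,-178,60],[415,-178,60],[415,-178,60],[415,-178,60],[415,-178,60],[415,-178,60]], dr=[[0,0,0],[0,0,0],[0,0,1.852],[0,0,1.852],[0,0,1.852],[0,0,1.852],[0,0,1.852],[0,0,1.852],[0,0,1.852],[0,0,1.852],[0,0,1.852],[0,0,1.852],[0,0,1.852],[0,0,1.852],[0,0,1.852],[0,0,1.852],[0,0,1.852],[0,0,1.852],[0,0,1.852]], jaw=1, squeeze=30)

```text
t: 3.4
ee_pos: [593.8, 289.1, 291.4]
ee_rot: [-0.676, 0.737, -0.0, 0.0]
ft_force: [-0.3, 0.2, -0.2]
grip_width: 85.4
grip_force: 0.0
```

Emit:
jog_arm(offset=[[0,0,-40],[0,0,-80],[0,0,-115],[0,0,-130],[0,0,-140],[0,0,-148],[0,0,-148],[0,0,-148]], dr=[[0,0,0],[0,0,0],[0,0,0],[0,0,0],[0,0,0],[0,0,0],[0,0,0],[0,0,0]])

```text
t: 4.2
ee_pos: [594.5, 289.3, 144.5]
ee_rot: [-0.677, 0.736, -0.0, 0.001]
ft_force: [0.5, -0.2, 0.4]
grip_width: 85.4
grip_force: 0.0
```

Emit:
jog_arm(offset=[[0,0,0],[0,0,0],[0,0,0],[0,0,0],[0,0,0],[0,0,0],[0,0,0],[0,0,0]], dr=[[0,0,0],[0,0,0],[0,0,0],[0,0,0],[0,0,0],[0,0,0],[0,0,0],[0,0,0]], jaw=0.4, squeeze=30)

```text
t: 5.0
ee_pos: [594.4, 289.5, 146.6]
ee_rot: [-0.676, 0.736, -0.0, 0.002]
ft_force: [-2.8, -1.0, 9.8]
grip_width: 43.6
grip_force: 32.4
```

Emit:
jog_arm(offset=[[0,0,3],[0,0,3],[0,0,3],[0,0,3]], dr=[[0,0,0],[0,0,0],[0,0,0],[0,0,0]])

```text
t: 5.4
ee_pos: [594.3, 289.3, 146.9]
ee_rot: [-0.677, 0.736, -0.0, 0.001]
ft_force: [1.7, 1.2, 2.1]
grip_width: 43.4
grip_force: 35.0
```

Relieved. Now turn clockwise.

Emit:
jog_arm(offset=[[0,0,0],[0,0,0],[0,0,0],[0,0,0],[0,0,0],[0,0,0],[0,0,0],[0,0,0],[0,0,0],[0,0,0],[0,0,0],[0,0,0],[0,0,0],[0,0,0],[0,0,0],[0,0,0],[0,0,0]], dr=[[0,0,-0.1],[0,0,-0.2],[0,0,-0.3],[0,0,-0.4],[0,0,-0.5],[0,0,-0.6],[0,0,-0.7],[0,0,-0.8],[0,0,-0.9],[0,0,-1.0],[0,0,-1.1],[0,0,-1.2],[0,0,-1.28],[0,0,-1.31],[0,0,-1.31],[0,0,-1.31],[0,0,-1.31]])

```text
t: 7.1
ee_pos: [595.5, 288.2, 146.9]
ee_rot: [-0.088, 0.996, -0.001, 0.002]
ft_force: [4.5, -0.2, 2.5]
grip_width: 43.3
grip_force: 34.9
```

```bash
python3 - <<'E'
from h import *
np.set_printoptions(precision=2,suppress=True)
save('scene','s2');im=save('top','t2'); s=bot.get_state(); print(s['ft_force'],s['torque'],s['joints'])
cv2.imwrite('pics/c2.png',cv2.resize(im[140:280,70:260,::-1],None,fx=4,fy=4,interpolation=2))
E
```

```text
[ 5.1  -1.48  1.9 ] [-0.44 -1.14  0.  ] [ 0.45  0.61  0.34  1.3  -0.    0.28]
```

View pics/c2.png

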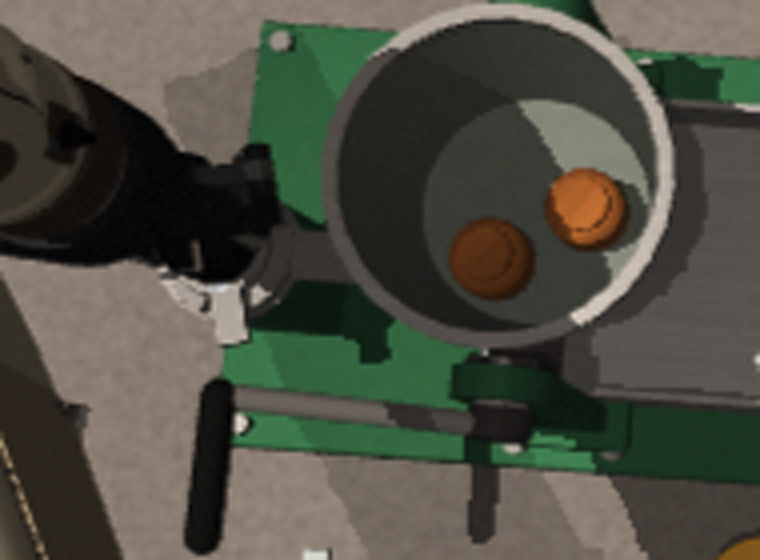

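The knob turned: the steel tongue is now at crop (232,315), pointing towards the robot and off the lug. Release, go up, and go to the lever.

Emit:
jog_arm(offset=[[0,0,0],[0,0,0],[0,0,0],[0,0,0],[0,0,0],[0,0,30],[0,0,70],[0,0,110],[0,0,150],[0,0,180],[0,0,180]], dr=[[0,0,0],[0,0,0],[0,0,0],[0,0,0],[0,0,0],[0,0,0],[0,0,0],[0,0,0],[0,0,0],[0,0,0],[0,0,0]], jaw=0.85)

```text
t: 8.3
ee_pos: [595.1, 289.8, 332.8]
ee_rot: [-0.088, 0.996, 0.002, 0.005]
ft_force: [-0.2, 0.2, 0.7]
grip_width: 73.0
grip_force: 0.0
```

```bash
python3 - <<'E'
from h import *
np.set_printoptions(precision=2,suppress=True)
s=bot.get_state(); print(s['ee_pos'],s['joints'])
q=np.load('q.npy'); c,sn=np.cos(q[2]),np.sin(q[2])
Y=np.array([-sn,c]); 
L0=np.array([472,253.5]); # measured grip mid
for b in np.arange(0,2.11,.15): 
    a=np.pi/3-b; y=130*np.sin(a); p=L0+Y*(y-130*np.sin(np.pi/3)); print(round(b,2),np.round(p-L0,0),round(130*np.cos(a)-65))
E
```

```text
[595.12 289.75 332.75] [0.45 0.59 0.8  1.77 0.   0.28]
0.0 [0. 0.] 0
0.15 [ -1. -11.] 16
0.3 [ -2. -24.] 30
0.45 [ -4. -39.] 42
0.6 [ -5. -56.] 52
0.75 [ -7. -74.] 59
0.9 [ -9. -93.] 64
1.05 [ -10. -112.] 65
1.2 [ -12. -132.] 63
1.35 [ -14. -151.] 59
1.5 [ -16. -169.] 52
1.65 [ -17. -185.] 42
1.8 [ -19. -201.] 30
1.95 [ -20. -214.] 16
2.1 [ -21. -225.] -1
```

Emit:
jog_arm(offset=[[-50,-15,0],[-90,-30,0],[-123,-36,-10],[-123,-36,-40],[-123,-36,-75],[-123,-36,-105],[-123,-36,-118],[-123,-36,-118],[-123,-36,-118]], dr=[[0,0,-0.1],[0,0,-0.2],[0,0,-0.266],[0,0,-0.266],[0,0,-0.266],[0,0,-0.266],[0,0,-0.266],[0,0,-0.266],[0,0,-0.266]])

```text
t: 9.2
ee_pos: [470.5, 252.9, 208.2]
ee_rot: [0.045, 0.999, -0.0, -0.0]
ft_force: [-0.3, -0.1, 0.2]
grip_width: 72.6
grip_force: 0.0
```

Emit:
jog_arm(offset=[[0,0,0],[0,0,0],[0,0,0],[0,0,0],[0,0,0],[0,0,0],[0,0,0],[0,0,0],[0,0,0],[0,0,0],[0,0,0],[0,0,0]], dr=[[0,0,0],[0,0,0],[0,0,0],[0,0,0],[0,0,0],[0,0,0],[0,0,0],[0,0,0],[0,0,0],[0,0,0],[0,0,0],[0,0,0]], jaw=0, squeeze=20)

```text
t: 10.4
ee_pos: [471.1, 252.2, 208.9]
ee_rot: [0.045, 0.999, -0.001, 0.0]
ft_force: [0.7, -4.9, 5.8]
grip_width: 15.5
grip_force: 20.5
```

Emit:
jog_arm(offset=[[0,-5,8],[-1,-11,16],[-1,-17,23],[-2,-24,30],[-3,-31,36],[-4,-39,42],[-4,-47,47],[-5,-56,52],[-6,-65,56],[-7,-74,59],[-8,-83,62],[-9,-93,64],[-9,-93,64]], dr=[[0,0,0],[0,0,0],[0,0,0],[0,0,0],[0,0,0],[0,0,0],[0,0,0],[0,0,0],[0,0,0],[0,0,0],[0,0,0],[0,0,0],[0,0,0]])

```text
t: 11.7
ee_pos: [462.4, 160.4, 275.3]
ee_rot: [0.045, 0.999, 0.002, 0.002]
ft_force: [-2.2, 4.5, 7.7]
grip_width: 15.1
grip_force: 20.8
```

Emit:
jog_arm(offset=[[-1,-9,1],[-1,-19,1],[-2,-29,0],[-3,-39,-1],[-4,-48,-3],[-5,-58,-5],[-6,-67,-8],[-7,-76,-12],[-8,-84,-17],[-8,-92,-22],[-9,-100,-28],[-10,-108,-34],[-11,-115,-41],[-11,-121,-48],[-12,-127,-56],[-12,-132,-65],[-12,-132,-65],[-12,-132,-65]], dr=[[0,0,0],[0,0,0],[0,0,0],[0,0,0],[0,0,0],[0,0,0],[0,0,0],[0,0,0],[0,0,0],[0,0,0],[0,0,0],[0,0,0],[0,0,0],[0,0,0],[0,0,0],[0,0,0],[0,0,0],[0,0,0]])

```text
t: 13.5
ee_pos: [449.7, 27.6, 206.5]
ee_rot: [0.045, 0.999, -0.0, -0.0]
ft_force: [1.7, 4.0, 1.0]
grip_width: 15.5
grip_force: 22.1
```

```bash
python3 - <<'E'
from h import *
save('top','t3'); im=save('scene','s3')
cv2.imwrite('pics/c3.png',cv2.resize(im[110:330,300:500,::-1],None,fx=2.7,fy=2.7,interpolation=2))
E
```

```text
(no output)
```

View pics/c3.png

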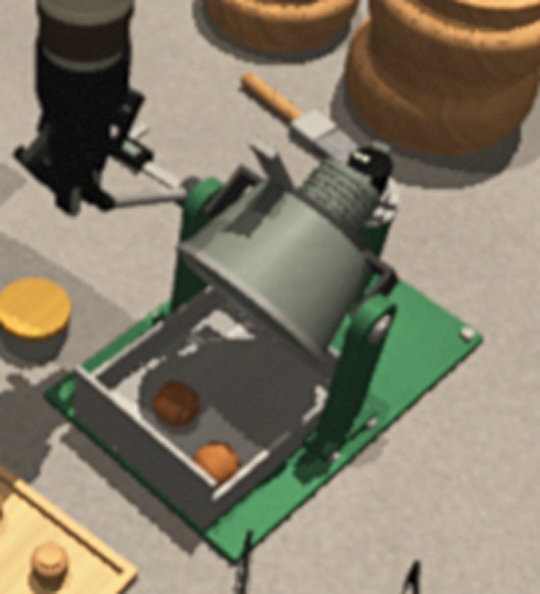

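The barrel is fully tipped, and both finished feet lie in the tray at crop (175,402) and (215,462). Now bring it back upright.

Emit:
jog_arm(offset=[[1,11,17],[2,24,31],[4,40,43],[5,56,53],[7,74,60],[9,93,64],[11,112,66],[12,132,65],[12,132,65]], dr=[[0,0,0],[0,0,0],[0,0,0],[0,0,0],[0,0,0],[0,0,0],[0,0,0],[0,0,0],[0,0,0]])

```text
t: 14.5
ee_pos: [462.7, 161.1, 271.9]
ee_rot: [0.044, 0.999, -0.0, 0.001]
ft_force: [1.7, 2.0, 2.6]
grip_width: 15.4
grip_force: 21.8
```

Emit:
jog_arm(offset=[[1,10,-2],[2,19,-5],[3,28,-8],[4,37,-12],[4,46,-17],[5,54,-22],[6,62,-28],[7,69,-34],[7,76,-41],[8,82,-48],[9,88,-57],[9,93,-65],[9,94,-67],[9,94,-67],[9,94,-67]], dr=[[0,0,0],[0,0,0],[0,0,0],[0,0,0],[0,0,0],[0,0,0],[0,0,0],[0,0,0],[0,0,0],[0,0,0],[0,0,0],[0,0,0],[0,0,0],[0,0,0],[0,0,0]])

```text
t: 16.0
ee_pos: [470.8, 252.2, 206.7]
ee_rot: [0.046, 0.999, -0.001, 0.001]
ft_force: [0.8, -8.1, 11.3]
grip_width: 15.4
grip_force: 23.0
```

Emit:
jog_arm(offset=[[0,0,0],[0,0,0],[0,0,0],[0,0,0],[0,0,0],[0,0,40],[0,0,80],[0,0,128],[45,15,128],[90,30,128],[124,37,128],[124,37,128],[124,37,128]], dr=[[0,0,0],[0,0,0],[0,0,0],[0,0,0],[0,0,0],[0,0,0],[0,0,0],[0,0,0],[0,0,0.1],[0,0,0.2],[0,0,0.266],[0,0,0.266],[0,0,0.266]], jaw=0.85)

```text
t: 17.3
ee_pos: [595.2, 291.0, 330.7]
ee_rot: [-0.088, 0.996, -0.001, -0.002]
ft_force: [-0.3, -0.2, 0.3]
grip_width: 72.7
grip_force: 0.0
```

```bash
python3 - <<'E'
from h import *
np.set_printoptions(precision=2,suppress=True)
s=bot.get_state(); print(s['ee_pos'],s['ee_rot'],s['ft_force'])
im=save('top','t4')
cv2.imwrite('pics/c4.png',cv2.resize(im[140:280,70:260,::-1],None,fx=4,fy=4,interpolation=2))
E
```

```text
[595.16 291.   330.66] [-0.09  1.   -0.   -0.  ] [-0.31 -0.22  0.25]
```

View pics/c4.png

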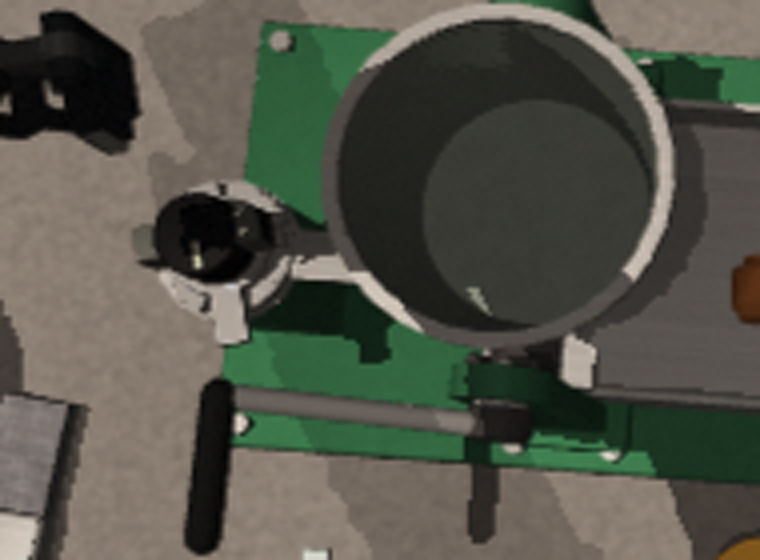

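The barrel is empty and upright, with the rim and lever at the same pixels as before. Now regrip the knob.

Emit:
jog_arm(offset=[[0,-2,-45],[0,-2,-90],[0,-2,-130],[0,-2,-155],[0,-2,-172],[0,-2,-182],[0,-2,-182],[0,-2,-182]], dr=[[0,0,0],[0,0,0],[0,0,0],[0,0,0],[0,0,0],[0,0,0],[0,0,0],[0,0,0]])

```text
t: 18.15
ee_pos: [595.0, 289.2, 153.4]
ee_rot: [-0.088, 0.996, 0.001, 0.001]
ft_force: [0.4, -0.0, 0.3]
grip_width: 72.6
grip_force: 0.0
```

Emit:
jog_arm(offset=[[0,0,0],[0,0,0],[0,0,0],[0,0,0],[0,0,0],[0,0,0],[0,0,0],[0,0,0]], dr=[[0,0,0],[0,0,0],[0,0,0],[0,0,0],[0,0,0],[0,0,0],[0,0,0],[0,0,0]], jaw=0.4, squeeze=30)

```text
t: 18.95
ee_pos: [596.4, 288.4, 155.6]
ee_rot: [-0.088, 0.996, 0.0, 0.003]
ft_force: [-2.2, -3.9, 12.4]
grip_width: 42.9
grip_force: 31.9
```

Emit:
jog_arm(offset=[[0,0,2],[0,0,2],[0,0,2],[0,0,2],[0,0,2],[0,0,2],[0,0,2],[0,0,2],[0,0,2],[0,0,2],[0,0,2],[0,0,2],[0,0,2],[0,0,2],[0,0,2],[0,0,2],[0,0,2]], dr=[[0,0,0.1],[0,0,0.2],[0,0,0.3],[0,0,0.4],[0,0,0.5],[0,0,0.6],[0,0,0.7],[0,0,0.8],[0,0,0.9],[0,0,1.0],[0,0,1.1],[0,0,1.2],[0,0,1.28],[0,0,1.33],[0,0,1.33],[0,0,1.33],[0,0,1.33]])

```text
t: 20.65
ee_pos: [594.4, 289.9, 155.8]
ee_rot: [-0.684, 0.73, 0.001, 0.001]
ft_force: [-3.8, 0.0, 6.1]
grip_width: 42.1
grip_force: 32.9
```

Emit:
jog_arm(offset=[[0,0,0],[0,0,0],[0,0,0],[0,0,0],[0,0,0],[0,0,40],[0,0,80],[0,0,120],[0,0,160],[0,0,180],[-50,-50,180],[-80,-100,180],[-80,-150,180],[-80,-200,180],[-80,-250,180],[-80,-300,180],[-80,-300,180]], dr=[[0,0,0],[0,0,0],[0,0,0],[0,0,0],[0,0,0],[0,0,0],[0,0,0],[0,0,0],[0,0,0],[0,0,0],[0,0,-0.1],[0,0,-0.2],[0,0,-0.3],[0,0,-0.4],[0,0,-0.5],[0,0,-0.6],[0,0,-0.6]], jaw=1)

```text
t: 22.35
ee_pos: [514.3, -14.7, 334.1]
ee_rot: [-0.435, 0.9, -0.001, 0.0]
ft_force: [-0.2, 0.2, -1.4]
grip_width: 85.3
grip_force: 0.0
```

```bash
python3 - <<'E'
from h import *
np.set_printoptions(precision=1,suppress=True)
s=bot.get_state(); print(s['ee_pos'],s['ee_rot'],s['joints'])
im=save('top','t5'); im0=cv2.imread('pics/top1.png')[:,:,::-1]
big=np.vstack([cv2.resize(x[175:275,95:195],None,fx=2.9,fy=2.9,interpolation=2) for x in (im0,im)])
b2=cv2.resize(im[150:310,300:460],(580,580),interpolation=2)
cv2.imwrite('pics/c5.png',np.hstack([big[:580,:],np.vstack([b2,b2[:0]])[:big.shape[0],:505]])[:,:,::-1])
for n in ('scene','top'):
    if n=='scene': save(n,'s5')
    for th in ('foot40_a','foot32_a','foot48_a'):
        for r in vision.outline_of(n,th):
            ys,xs=np.nonzero(r['pixels']); 
            if len(xs) and r['confidence']>.45: print(n,th,'%.2f'%r['confidence'],np.array([xs.mean(),ys.mean()]),len(xs))
E
```

```text
[514.3 -14.7 334.1] [-0.4  0.9 -0.   0. ] [-0.   0.3  0.3  1.6 -0.  -0.9]
scene foot40_a 0.86 [292.  344.3] 306
scene foot40_a 0.85 [241.  347.6] 288
scene foot40_a 0.63 [291.9 297.8] 220
scene foot40_a 0.63 [227.1 434.1] 329
scene foot32_a 0.61 [317.7 318.4] 180
scene foot48_a 0.87 [268.9 325.7] 372
scene foot48_a 0.56 [245.8 302.8] 339
top foot40_a 0.72 [421.7 235.2] 263
top foot40_a 0.62 [384.4 201.3] 265
top foot40_a 0.55 [478.6 185.6] 252
top foot40_a 0.52 [347.7 238.2] 261
top foot48_a 0.92 [386.5 232.1] 369
```

View pics/c5.png

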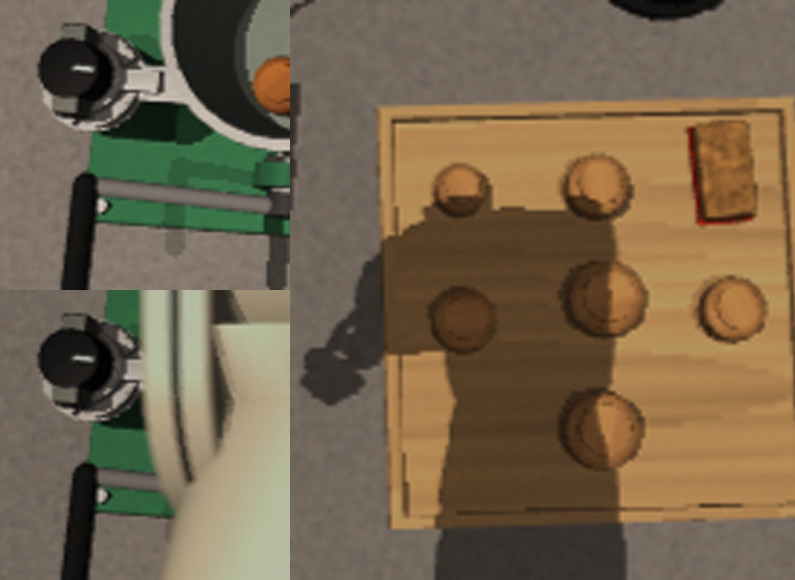

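The knob and lever look identical to the start, so the barrel is locked (both tabs at crop (80,325) and (70,408)). The board layout is unchanged. Now pick foot C at (519,-176) with the jaws along y.

Emit:
jog_arm(offset=[[2,-50,-40],[4,-90,-80],[5,-130,-120],[5,-161,-160],[5,-161,-200],[5,-161,-240],[5,-161,-270],[5,-161,-295],[5,-161,-310],[5,-161,-320],[5,-161,-320],[5,-161,-320]], dr=[[0,0,-0.15],[0,0,-0.3],[0,0,-0.45],[0,0,-0.6],[0,0,-0.75],[0,0,-0.9],[0,0,-0.9],[0,0,-0.9],[0,0,-0.9],[0,0,-0.9],[0,0,-0.9],[0,0,-0.9]], jaw=0.68)

```text
t: 23.95
ee_pos: [520.6, -171.4, 13.8]
ee_rot: [-0.004, 1.0, -0.0, 0.0]
ft_force: [0.3, -0.1, -0.2]
grip_width: 58.2
grip_force: 0.0
```

Emit:
jog_arm(offset=[[0,0,0],[0,0,0],[0,0,0],[0,0,0],[0,0,0],[0,0,0]], dr=[[0,0,0],[0,0,0],[0,0,0],[0,0,0],[0,0,0],[0,0,0]], jaw=0.2, squeeze=30)

```text
t: 24.55
ee_pos: [520.8, -171.9, 14.0]
ee_rot: [-0.003, 1.0, 0.0, 0.001]
ft_force: [1.4, 1.5, 4.9]
grip_width: 39.0
grip_force: 30.5
```

Emit:
jog_arm(offset=[[0,0,45],[0,0,95],[0,0,145],[0,0,195],[0,0,245],[10,45,245],[20,90,245],[30,135,245],[40,180,245],[50,225,245],[61,270,245],[61,298,245],[61,298,245],[61,298,205],[61,298,175],[61,298,165],[61,298,165],[61,298,165]], dr=[[0,0,0],[0,0,0],[0,0,0],[0,0,0],[0,0,0],[0,0,0],[0,0,0],[0,0,0],[0,0,0],[0,0,0],[0,0,0],[0,0,0],[0,0,0],[0,0,0],[0,0,0],[0,0,0],[0,0,0],[0,0,0]])

```text
t: 26.35
ee_pos: [581.5, 125.3, 179.4]
ee_rot: [-0.003, 1.0, -0.0, 0.001]
ft_force: [0.2, -0.6, -0.3]
grip_width: 38.8
grip_force: 30.5
```

Emit:
jog_arm(offset=[[0,0,0],[0,0,0],[0,0,0],[0,0,45],[0,0,90],[-10,-40,95],[-20,-80,95],[-30,-120,95],[-40,-160,95],[-40,-200,95],[-40,-240,95],[-40,-240,95]], dr=[[0,0,0],[0,0,0],[0,0,0],[0,0,0],[0,0,0],[0,0,0],[0,0,0],[0,0,0],[0,0,0],[0,0,0],[0,0,0],[0,0,0]], jaw=0.6)

```text
t: 27.55
ee_pos: [540.6, -118.6, 273.8]
ee_rot: [0.0, 1.0, -0.001, 0.001]
ft_force: [0.5, 0.4, -0.5]
grip_width: 50.9
grip_force: 0.0
```

```bash
cat > look.py <<'E'
from h import *
np.set_printoptions(precision=1,suppress=True)
D={}
for n in ('scene','top'):
    save(n,n+'_now'); D[n]=[]
    for r in vision.outline_of(n,'foot40_a'):
        ys,xs=np.nonzero(r['pixels'])
        if len(xs) and r['confidence']>.35: D[n].append((np.array([xs.mean(),ys.mean()]),r['confidence'],len(xs)))
for b in D['top']:
    m=[(tri(a[0],b[0]),a) for a in D['scene']]
    m=[(round(t[1],1),t[0]) for t,a in m if t[1]<8]
    print(b, atz('top',b[0],26), sorted(m,key=lambda v:v[0])[:1])
print([a for a in D['scene']]); print(bot.get_state()['ee_pos'])
E
python3 look.py
```

```text
(array([430.8, 232.3]), 0.82, 264) [ 527.6 -368.2   26. ] [(np.float64(1.0), array([ 528.4, -368.9,   22. ]))]
(array([478.6, 185.8]), 0.76, 238) [ 633.9 -485.4   26. ] [(np.float64(0.8), array([ 637.2, -490.3,   12.2]))]
[(array([292. , 344.2]), 0.67, 302), (array([226.9, 434.4]), 0.65, 368), (array([395.2, 204.4]), 0.58, 249), (array([234.9, 356. ]), 0.5, 284)]
[ 540.9 -113.4  273.6]
```

The first foot is in the barrel (scene pixel (395,204)). Foot A was knocked to (528,-368) and B is unmoved; pick B next.

Emit:
jog_arm(offset=[[20,-45,-30],[40,-90,-60],[63,-130,-90],[63,-151,-130],[63,-151,-175],[63,-151,-215],[63,-151,-240],[63,-151,-253],[63,-151,-259],[63,-151,-259],[63,-151,-259]], dr=[[0,0,0],[0,0,0],[0,0,0],[0,0,0],[0,0,0],[0,0,0],[0,0,0],[0,0,0],[0,0,0],[0,0,0],[0,0,0]], jaw=0.68)

```text
t: 28.85
ee_pos: [605.6, -265.2, 16.5]
ee_rot: [-0.004, 1.0, -0.001, 0.002]
ft_force: [0.4, -0.4, 0.2]
grip_width: 58.1
grip_force: 0.0
```

Emit:
jog_arm(offset=[[0,0,0],[0,0,0],[0,0,0],[0,0,0],[0,0,0],[0,0,0]], dr=[[0,0,0],[0,0,0],[0,0,0],[0,0,0],[0,0,0],[0,0,0]], jaw=0.2, squeeze=30)

```text
t: 29.45
ee_pos: [605.4, -265.6, 16.7]
ee_rot: [-0.003, 1.0, -0.001, 0.002]
ft_force: [-0.1, -0.2, 6.6]
grip_width: 39.2
grip_force: 30.5
```

Emit:
jog_arm(offset=[[0,0,45],[0,0,95],[0,0,145],[0,0,195],[0,0,245],[5,45,245],[10,90,245],[15,135,245],[20,180,245],[25,225,245],[28,270,245],[31,320,245],[31,365,245],[31,391,245],[31,391,245],[31,391,205],[31,391,175],[31,391,165],[31,391,165],[31,391,165]], dr=[[0,0,0],[0,0,0],[0,0,0],[0,0,0],[0,0,0],[0,0,0],[0,0,0],[0,0,0],[0,0,0],[0,0,0],[0,0,0],[0,0,0],[0,0,0],[0,0,0],[0,0,0],[0,0,0],[0,0,0],[0,0,0],[0,0,0],[0,0,0]])

```text
t: 31.45
ee_pos: [635.7, 125.4, 180.9]
ee_rot: [-0.003, 1.0, 0.0, 0.001]
ft_force: [-0.5, -0.2, 0.4]
grip_width: 38.7
grip_force: 30.4
```

Emit:
jog_arm(offset=[[0,0,0],[0,0,0],[0,0,0],[0,0,45],[0,0,90],[-10,-40,95],[-20,-80,95],[-30,-120,95],[-40,-160,95],[-60,-200,95],[-80,-240,95],[-80,-240,95],[-80,-240,95]], dr=[[0,0,0],[0,0,0],[0,0,0],[0,0,0],[0,0,0],[0,0,0],[0,0,0],[0,0,0],[0,0,0],[0,0,0],[0,0,0],[0,0,0],[0,0,0]], jaw=0.6)

```text
t: 32.75
ee_pos: [554.7, -115.1, 275.1]
ee_rot: [-0.002, 1.0, 0.0, 0.001]
ft_force: [0.3, -0.4, 0.3]
grip_width: 51.0
grip_force: 0.0
```

```bash
python3 look.py; python3 - <<'E'
import cv2
s=cv2.imread('pics/scene_now.png');t=cv2.imread('pics/top_now.png')
cv2.imwrite('pics/c6.png',cv2.hconcat([cv2.resize(s[120:250,355:455],(400,520)),cv2.resize(t[165:265,375:452],(400,520))]))
E
```

```text
(array([201.7, 203.8]), 0.87, 330) [605. 155.  26.] [(np.float64(1.8), array([582.1, 128.6, 151.1]))]
(array([478. , 185.4]), 0.76, 284) [ 634.8 -484.    26. ] [(np.float64(0.2), array([ 637.5, -488.8,   13.3]))]
(array([201.7, 178.3]), 0.53, 362) [664.4 154.9  26. ] [(np.float64(2.5), array([631.9, 126. , 163.6]))]
(array([431.3, 232.1]), 0.48, 291) [ 528.  -369.4   26. ] [(np.float64(2.2), array([ 529.3, -369.9,   20.7]))]
[(array([227.2, 433.8]), 0.96, 381), (array([395.3, 204.7]), 0.63, 210), (array([412.7, 212.2]), 0.59, 128), (array([235.2, 356.8]), 0.56, 323)]
[ 555.5 -112.8  274.3]
```

View pics/c6.png

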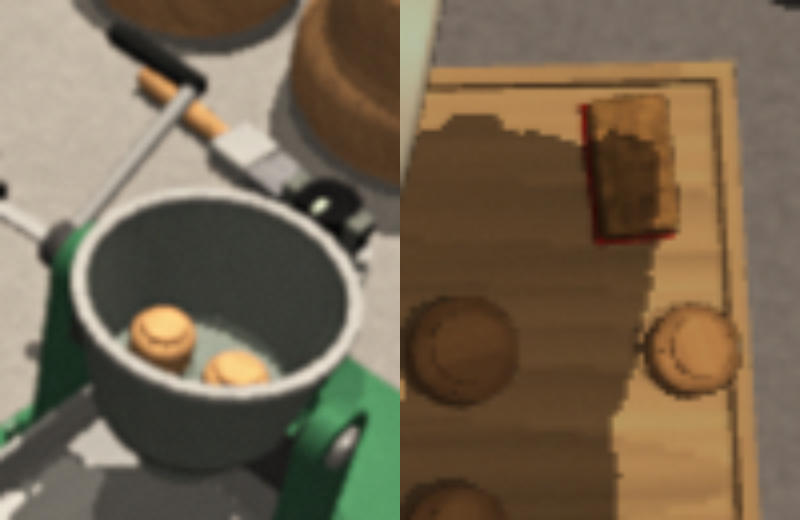

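Both feet stand in the barrel at x≈582 and 632, y≈127. Foot A is at (529,-369), close to the board rim, so I take it with the jaws along x.

Emit:
jog_arm(offset=[[0,-45,0],[-10,-90,-20],[-20,-135,-50],[-28,-180,-80],[-28,-220,-110],[-28,-256,-140],[-28,-256,-160],[-28,-256,-170],[-28,-256,-180],[-28,-256,-180],[-28,-256,-180],[-28,-256,-220],[-28,-256,-245],[-28,-256,-258],[-28,-256,-258],[-28,-256,-258]], dr=[[0,0,-0.145],[0,0,-0.29],[0,0,-0.435],[0,0,-0.58],[0,0,-0.725],[0,0,-0.87],[0,0,-1.015],[0,0,-1.16],[0,0,-1.305],[0,0,-1.45],[0,0,-1.571],[0,0,-1.571],[0,0,-1.571],[0,0,-1.571],[0,0,-1.571],[0,0,-1.571]], jaw=0.6)

```text
t: 34.55
ee_pos: [527.9, -369.9, 16.9]
ee_rot: [0.705, 0.71, 0.0, 0.0]
ft_force: [-0.2, -0.3, 0.3]
grip_width: 51.8
grip_force: 0.0
```

Emit:
jog_arm(offset=[[0,0,0],[0,0,0],[0,0,0],[0,0,0],[0,0,0],[0,0,0]], dr=[[0,0,0],[0,0,0],[0,0,0],[0,0,0],[0,0,0],[0,0,0]], jaw=0.2, squeeze=30)

```text
t: 35.15
ee_pos: [528.2, -371.0, 18.3]
ee_rot: [0.705, 0.709, 0.0, 0.002]
ft_force: [0.8, -0.2, 5.4]
grip_width: 38.3
grip_force: 30.6
```

Target (608,160): offset (80,530).

Emit:
jog_arm(offset=[[0,0,45],[0,0,95],[0,0,145],[0,0,195],[0,0,245],[10,45,245],[15,90,245],[20,135,245],[25,180,245],[30,225,245],[40,270,245],[50,315,245],[60,360,245],[65,405,245],[70,450,245],[80,495,245],[80,530,245],[80,530,245],[80,530,245]], dr=[[0,0,0],[0,0,0],[0,0,0],[0,0,0],[0,0,0],[0,0,0],[0,0,0],[0,0,0],[0,0,0],[0,0,0],[0,0,0],[0,0,0],[0,0,0],[0,0,0],[0,0,0],[0,0,0],[0,0,0],[0,0,0],[0,0,0]])

```text
t: 37.05
ee_pos: [606.4, 160.7, 260.8]
ee_rot: [0.704, 0.71, -0.001, -0.0]
ft_force: [0.1, -0.5, -0.5]
grip_width: 38.7
grip_force: 30.4
```

Emit:
jog_arm(offset=[[0,0,-40],[0,0,-65],[0,0,-77],[0,0,-77],[0,0,-77]], dr=[[0,0,0],[0,0,0],[0,0,0],[0,0,0],[0,0,0]])

```text
t: 37.55
ee_pos: [607.5, 159.2, 185.5]
ee_rot: [0.705, 0.709, 0.001, 0.0]
ft_force: [-0.4, -0.3, 0.2]
grip_width: 39.0
grip_force: 30.4
```

Emit:
jog_arm(offset=[[0,0,0],[0,0,0],[0,0,0],[0,0,0],[0,0,45],[0,0,90],[-10,-40,115],[-20,-80,115],[-40,-120,115],[-70,-160,115],[-110,-200,115],[-150,-230,115],[-190,-260,115],[-190,-260,115],[-190,-260,115]], dr=[[0,0,0],[0,0,0],[0,0,0],[0,0,0],[0,0,0],[0,0,0],[0,0,0],[0,0,0],[0,0,0],[0,0,0],[0,0,0],[0,0,0],[0,0,0],[0,0,0],[0,0,0]], jaw=0.58)

```text
t: 39.05
ee_pos: [416.1, -100.9, 300.2]
ee_rot: [0.706, 0.708, 0.001, 0.001]
ft_force: [0.4, -0.1, 1.3]
grip_width: 49.8
grip_force: 0.0
```

```bash
python3 look.py; python3 - <<'E'
import cv2
s=cv2.imread('pics/scene_now.png');t=cv2.imread('pics/top_now.png')
cv2.imwrite('pics/c7.png',cv2.hconcat([cv2.resize(s[120:420,180:500],(400,375)),cv2.resize(t[130:310,95:287],(400,375),interpolation=2)]))
E
```

```text
(array([478.8, 185.4]), 0.82, 264) [ 634.9 -485.9   26. ] [(np.float64(1.0), array([ 637.8, -490.1,   13.8]))]
(array([184.5, 190.8]), 0.73, 348) [636.  194.1  26. ] [(np.float64(2.4), array([615.7, 170.6, 115.4]))]
(array([202. , 178.1]), 0.62, 363) [664.8 154.3  26. ] [(np.float64(4.0), array([632.5, 125.7, 164.9]))]
(array([201.6, 204.2]), 0.52, 398) [604.  155.2  26. ] [(np.float64(2.3), array([581.3, 128.8, 151.6]))]
[(array([227.2, 434.3]), 0.96, 375), (array([395.3, 204.4]), 0.57, 234), (array([413.3, 212. ]), 0.53, 95)]
[418.  -99.5 299.2]
```

View pics/c7.png

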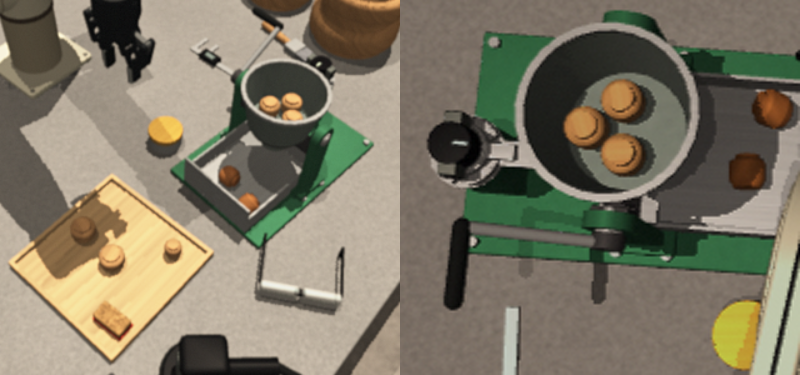

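All three raw feet are in the barrel, two finished feet in the tray, three wrong sizes on the board. Last, check the knob against the first picture, then hand in.

```bash
python3 - <<'E'
from h import *
a=cv2.imread('pics/top1.png').astype(int)[180:220,105:150];b=cv2.imread('pics/top_now.png').astype(int)[180:220,105:150]
d=np.abs(a-b).max(2); print('knob diff mean',d.mean(),'share>50',(d>50).mean())
if (d>50).mean()<.04: print(bot.job_done())
E
```

```text
knob diff mean 4.585555555555556 share>50 0.0
the job is handed in; nothing more can be done
None
```

The job is done and handed in: I tipped the 2 finished feet into the tray, brought the barrel back upright and locked it, and loaded all 3 raw 40 mm feet; the 32 mm and 48 mm feet are still on the board.

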